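Check a coarse stud with the ring gauge

ROBOT

A 7-joint arm with a two-finger parallel gripper is mounted at the origin on the work surface. World frame = base frame: x ahead of the robot, y to its left, z up, the work surface at z = 0. Lengths are in mm, angles in rad, forces in N, time in s.
With the tool pointing down it reaches from about 400 to 925 mm from the base axis. Payload 4.1 kg.
Tool frame: the origin (TCP) lies midway between the tips of the shut fingers; the grasp point (between the pads) lies 19 mm behind it; z points along the fingers, y is the direction in which the jaws open and shut (so a half turn about z gives the same grasp; the last joint's range is limited). The gripper opens to 85 mm and grips with 20 to 120 N. Pads are 22 mm wide; open, the fingers measure 114 mm over their backs; the gripper's body (76 mm by 85 mm) begins 54 mm behind the grasp point. The pads swing forward as they close: fully open they stand 13 mm farther back than shut.
Start: joints at [1.049, 0.398, 0.045, 1.537, -0.019, 1.207, -0.051], TCP at [266.745, -592.782, 231.347] pointing down, gripper open.
Joint ranges: [-2.82, 2.82], [-0.49, 2.23], [-1.37, 1.46], [0, 2.46], [-1.36, 4.5], [0.23, 2], [-2.94, 2.94]. Speed limits (rad/s): [2.57, 2.57, 3.14, 3.14, 3.14, 3.14, 3.14].

INTERFACE

Orientations are given as a unit quaternion [w, x, y, z].
In Python, from bench import * gives the robot as it stands. The module is installed in compiled form; this text tells all that it offers. Calls block until the motion is done:
- move_to(position, orientation): joint-space move of the TCP to a pose.
- servo_line(position, ori=None, max_speed=150, guard=None): straight line of the TCP; ori=None keeps the orientation; max_speed is the mean speed in mm/s. With guard (N) it stops when the force on the tool has changed by that much, and returns True; else False.
- movej(angles): joint-space move.
- set_gripper(opening, squeeze=None): finger opening in mm; squeeze is the grip in N (None keeps the last); returns when the fingers have stopped.
- sleep(seconds).
- inverse_kinematics(position, orientation): joint angles nearest the present ones, or None.
- get_state(): the state.
- read_camera(name): name is "side" or "top" or "wrist"; returns a dict with "frame" (400x640x3 uint8, red, green, blue), "fov_y" (degrees; the focal length in pixels is half the picture's height over the tangent of half this angle, whatever the lens; pixels are square), "cx", "cy" (the principal point, pixels), "k1" (the pictures are not rectified: a ray, as slopes to the right and down, at radius r is drawn at 1 + k1 r^2 times it, then the intrinsics apply), "position" and "attitude" of the camera in the world. Camera axes: x right, y up, looking along -z (the intrinsics and any distortion apply to the point x, -y, -z); pixel columns grow to the right and rows downward; lengths in mm; the calibration is good to about 2 mm. A picture is of the moment at which its call begins. There is no depth.
A pose or a line that the arm cannot do raises PlanningError and nothing moves.
- finish_job(): hands the job in, once; it reports no verdict.
The state is a dict: "clock": time; "q": joint angles; "joint_velocities": joint speeds; "joint_efforts": joint torques, N m; "position": TCP position; "tool_rot": TCP orientation; "wrist_force": force on the tool from outside, world axes, zero at the start; "moment": the same for the moment, N m; "opening": finger opening in mm.
Only numpy, scipy, OpenCV 4.12 (cv2) and the standard library are available. Lean on these libraries where they do the work, as an engineer would, in place of code of your own. Each camera call takes 0.05 s, during which the arm holds its last target.

TASK

Take the ring gauge with the green band from the cork mat, set it over the threaded stud on the red stand and screw it down clockwise, gently, until it meets the brass collar and the resistance rises: leave it nipped up snug, so that it presses firmly on the collar, but do not force or overtighten it. Leave the red-banded gauge and everything else on the table alone, and let go of the ring at the end.

Things in the scene. Friction and masses are not known exactly. Their poses are not given: they have to be found in the camera images.
- go_ring: The gauge to use: loose knurled steel ring, 52 mm outside, 30 mm high, 0.28 kg, green band at its top edge, bore 33 mm with two opposed brass lugs (its thread: 4 mm thick, middle 19 mm above the underside, reaching in to 12 mm from the axis). Origin: centre of underside, z up its axis, x through a lug. Grip it round the outside about 22 mm above the underside, at any yaw.
- nogo_ring: The other gauge, not used: same outside size, red band, no lugs, 19 mm bore, lying on the same mat about 110 mm away (which lies where changes). Origin: centre of its underside, z up. Must not be moved by more than 15 mm.
- stand: Fixed stand: red board 120 x 120 x 18 mm with an upright steel stud at its centre: core 22 mm in diameter, tip 87 mm above the origin; two-start right-hand ridge thread, 30 mm over the ridges, its top end tapered, at 84 mm. 20 mm lead: the ring sinks 20 mm per clockwise turn seen from above. Play 1.5 mm axially and radially. Origin: centre of the board's underside, z up.
- stud_tip (a point): Tapered tip of the stud (16 mm across), on its axis. Lowered over it without turning, the ring stops with its underside 56 to 69 mm above the stand's origin, by the angle of its lugs. It then turns freely clockwise, and does not sink by itself when let go.
- collar: Brass stop collar fixed on the stud, 42 mm across, 22 mm high. Origin: centre of its underside. Its height changes from start to start (top 40 to 50 mm above the stand's origin), so that the ring needs about 0.4 to 1.5 turns.
- collar_top (a point): Centre of the collar's top face, where the ring's underside lands. After it lands, the ring turns on by up to about 0.5 rad, then stiffens within a few tenths of a radian: a moment of about 0.3 N m presses it on the collar with 15 to 35 N, which is right; over 0.6 N m may pass 70 N, too tight. A light grip (20 N) helps. Thread friction keeps it tight when let go.
- glue: White glue bottle, red cap, 44 mm across, 125 mm high; origin under its centre. Leave alone.
- cup: White open cup, 72 mm across, 85 mm high; origin under its centre. Leave alone.
- foam_disc: White foam disc, 56 mm across, 16 mm high; origin under its centre. Leave alone.
- hammer: Hammer with a 200 mm wooden handle lying on the table. Leave alone.
- pencil: Yellow pencil 170 mm long, lying on the table. Leave alone.
- brush: Paint brush 200 mm long, lying on the table. Leave alone.

How it is judged:
By the outcome, as a careful person would: the job done as asked, in the order asked, and still so for the second after the job is handed in, with the robot touching nothing.
It also fails if it takes over 72 s, if anything falls off the work surface, if the arm or the gripper's body presses on something with over 40 N, if the wrist force passes 120 N, or if a joint passes its speed limit or range.

## Working session

There is one attempt and no reset: what is moved stays moved. The work goes in short steps, each a Python script; the robot and the scene stay as the last script left them, time stands still between calls to the robot, and variables do not carry over. Pictures are saved under pics/ and viewed, and the job is handed in when it is done.

```bash
mkdir -p pics; cat > h.py <<'E'
from bench import *
import numpy as np, cv2
from scipy.spatial.transform import Rotation as R
def rot(q): return R.from_quat([q[1],q[2],q[3],q[0]])
def quat(r):
    x=r.as_quat(); return [x[3],x[0],x[1],x[2]]
def K(c):
    f=200/np.tan(np.radians(c["fov_y"])/2)
    return np.array([[f,0,c["cx"]],[0,f,c["cy"]],[0,0,1.]])
def dist(c): return np.array([c["k1"],0,0,0,0.])
def att(c):
    a=np.array(c["attitude"],float)
    return a if a.shape==(3,3) else rot(a).as_matrix()
def ray(c,px):
    p=cv2.undistortPoints(np.array([[px]],float),K(c),dist(c))[0,0]
    return np.array(c["position"],float), att(c)@np.array([p[0],-p[1],-1.])
def onz(c,px,z):
    o,d=ray(c,px); return o+d*(z-o[2])/d[2]
def proj(c,P):
    v=att(c).T@(np.array(P,float)-np.array(c["position"])); v=np.array([v[0],-v[1],-v[2]])
    return cv2.projectPoints(v.reshape(1,1,3),np.zeros(3),np.zeros(3),K(c),dist(c))[0][0,0]
def save(c,n): cv2.imwrite("pics/"+n+".png",c["frame"][:,:,::-1])
E
python3 - <<'E'
from h import *
import pickle
C={}
for n in ("side","top","wrist"):
    c=read_camera(n); save(c,n+"0"); C[n]=c
    print(n,{k:v for k,v in c.items() if k!="frame"})
pickle.dump(C,open("c0.pkl","wb"))
s=get_state(); print(s)
E
```

```text
side {'fov_y': 46.251530128198, 'cx': 317.3654550510326, 'cy': 203.68221810251364, 'k1': 0.02284023940489826, 'position': array([  534.61784539, -1049.00222321,   740.29934742]), 'attitude': array([ 0.87684163,  0.47940393, -0.00833921, -0.03537063])}
top {'fov_y': 43.73399013244068, 'cx': 327.98800924665727, 'cy': 207.52360286105295, 'k1': -0.15935915758309294, 'position': array([ 437.73503002,  -13.3126828 , 1549.17057179]), 'attitude': array([ 0.70775004,  0.03698822, -0.04449877, -0.7040892 ])}
wrist {'fov_y': 63.28668214068054, 'cx': 321.30372164866014, 'cy': 205.364563897003, 'k1': 0.011635366699395515, 'position': array([ 327.57481421, -565.2360174 ,  373.08822526]), 'attitude': array([ 0.83223209, -0.11112357,  0.07338132, -0.53819744])}
{'clock': 0.15, 'q': array([ 1.0490086 ,  0.39902107,  0.0450199 ,  1.53756419, -0.0186894 ,
        1.2069313 , -0.05071179]), 'joint_velocities': array([-0.00180916, -0.00117949,  0.00222798, -0.00475134, -0.00174449,
        0.00061605,  0.00071521]), 'joint_efforts': array([ 2.32263978e-03, -4.75561452e+01,  1.36647217e+00, -2.54512435e+01,
        1.15974221e-02,  6.45465043e-03,  1.74526565e-05]), 'position': array([ 266.53513338, -592.31201458,  230.51414335]), 'tool_rot': array([-7.21712586e-04,  9.77726273e-01,  2.09882754e-01, -2.09365672e-04]), 'wrist_force': array([0.54186983, 0.20698302, 0.10383906]), 'moment': array([0.00181371, 0.02875103, 0.01069152]), 'opening': 85.24528913218778}
```

View pics/top0.png

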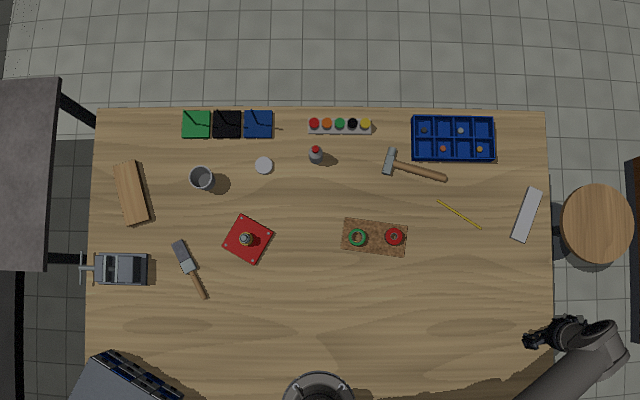

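View pics/side0.png

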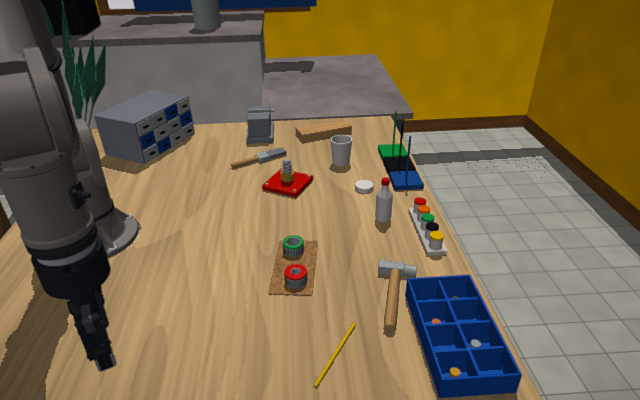

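View pics/wrist0.png

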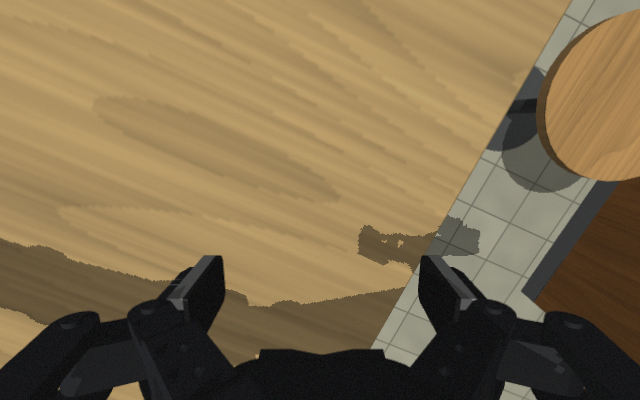

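The top picture shows the green ring at (358,237), the red one at (395,237) and the stand at (248,239). The side picture shows the green ring at (292,243) and the stud tip near (288,163). The wrist view is only bare table. Next I'll measure coarsely with masks.

```bash
cat >> h.py <<'E'
def mask(c,col,s=90,v=50):
    h=cv2.cvtColor(c["frame"],cv2.COLOR_RGB2HSV)
    rng={"green":[(60,85)],"red":[(0,6),(174,180)]}[col]
    m=sum((cv2.inRange(h,(a,s,v),(b,255,255)) for a,b in rng))
    return m.astype(np.uint8)
def blobs(m,amin=30):
    cs,_=cv2.findContours(m,cv2.RETR_EXTERNAL,cv2.CHAIN_APPROX_NONE)
    return [k for k in cs if cv2.contourArea(k)>amin]
E
python3 - <<'E'
from h import *
import pickle
C=pickle.load(open("c0.pkl","rb"))
for n in("top","side"):
  for col in("green","red"):
    for k in blobs(mask(C[n],col)):
        (x,y),r=cv2.minEnclosingCircle(k); 
        mm=cv2.moments(k); g=(mm["m10"]/mm["m00"],mm["m01"]/mm["m00"])
        print(n,col,(round(x),round(y)),round(r,1),np.round(g,1),"z33",onz(C[n],g,33).round(),"z18",onz(C[n],g,18).round())
c=C["wrist"]; s=get_state()
Rt=rot(s["tool_rot"]).as_matrix()
print("cam in tool",Rt.T@(c["position"]-s["position"]),"\n",Rt.T@att(c))
E
```

```text
top green (357, 237) 8.5 [356.8 236.7] z33 [ 524. -117.   33.] z18 [ 525. -118.   18.]
top green (339, 123) 5.1 [339.3 122.6] z33 [882. -63.  33.] z18 [886. -64.  18.]
top green (195, 124) 18.7 [195.4 123.7] z33 [878. 392.  33.] z18 [883. 396.  18.]
top red (393, 236) 8.6 [393.4 235.9] z33 [ 527. -229.   33.] z18 [ 528. -232.   18.]
top red (247, 239) 26.1 [246.9 238.8] z33 [516. 218.  33.] z18 [517. 220.  18.]
top red (315, 149) 3.6 [315.  148.7] z33 [797.  12.  33.] z18 [801.  12.  18.]
top red (314, 122) 5.1 [313.6 122.5] z33 [882.  17.  33.] z18 [886.  18.  18.]
side green (292, 242) 9.8 [292.6 242.1] z33 [ 525. -119.   33.] z18 [524. -99.  18.]
side green (427, 217) 5.9 [427.4 217.3] z33 [884. -45.  33.] z18 [891. -24.  18.]
side green (402, 150) 6.1 [403.1 151.2] z33 [908. 347.  33.] z18 [915. 377.  18.]
side green (389, 149) 11.2 [389.3 150.2] z33 [863. 360.  33.] z18 [870. 390.  18.]
side green (79, 83) 19.2 [78.6 82.5] z33 [-461. 1233.   33.] z18 [-482. 1281.   18.]
side red (295, 272) 11.1 [295.4 271.8] z33 [ 528. -231.   33.] z18 [ 528. -214.   18.]
side red (420, 200) 5.7 [419.6 200.9] z33 [884.  37.  33.] z18 [891.  60.  18.]
side red (386, 181) 4.7 [385.1 181.2] z33 [809. 155.  33.] z18 [815. 181.  18.]
side red (287, 181) 25.5 [287.3 184.2] z33 [516. 168.  33.] z18 [516. 194.  18.]
cam in tool [  66.75923217    0.14735568 -142.58157068] 
 [[-5.45084648e-04  9.64564864e-01  2.63845268e-01]
 [ 9.99999322e-01  2.54367056e-04  1.13600959e-03]
 [ 1.02864139e-03  2.63845708e-01 -9.64564349e-01]]
```

```bash
cat >> h.py <<'E'
def down(yaw):
    # tool z down, tool x at heading yaw in world
    return quat(R.from_euler('z',yaw)*R.from_euler('x',np.pi))
def yawnow(s=None):
    s=s or get_state(); x=rot(s["tool_rot"]).as_matrix()[:,0]; return np.arctan2(x[1],x[0])
E
python3 - <<'E'
from h import *
print("yaw",yawnow())
for nm,p in(("stand",[516,220,190]),("ring",[524,-118,135]),("stand low",[516,220,45]),("ring low",[524,-118,5])):
  for y in np.arange(-3,3.2,.6):
    q=inverse_kinematics(p,down(y)); print(nm,round(y,2),None if q is None else np.round(q,2))
E
```

```text
yaw 0.4229102824976735
stand -3.0 [ 0.33  0.44 -1.04  1.78  0.41  1.16  0.87]
stand -2.4 [ 0.4   0.49 -1.15  1.78  0.48  1.19  1.41]
stand -1.8 [ 0.4   0.49 -1.15  1.78  0.48  1.19  2.01]
stand -1.2 [-1.37  0.6   1.27  1.82 -0.62  1.19 -2.67]
stand -0.6 [ 0.16  0.36 -0.8   1.79  0.28  1.11 -2.9 ]
stand 0.0 [ 0.18  0.37 -0.83  1.79  0.3   1.12 -2.31]
stand 0.6 [ 0.24  0.39 -0.91  1.78  0.34  1.13 -1.75]
stand 1.2 [ 0.3   0.42 -0.99  1.78  0.38  1.15 -1.19]
stand 1.8 [ 0.31  0.43 -1.01  1.78  0.39  1.15 -0.6 ]
stand 2.4 [ 0.32  0.43 -1.02  1.78  0.4   1.15 -0.  ]
stand 3.0 [ 0.33  0.44 -1.04  1.78  0.41  1.16  0.59]
ring -3.0 [ 0.67  0.35 -0.64  1.9   0.25  0.97  1.63]
ring -2.4 [ 1.03  0.53 -1.15  1.89  0.54  1.09  1.97]
ring -1.8 [-0.76  0.66  1.27  1.93 -0.71  1.1  -2.57]
ring -1.2 [ 0.18  0.3  -0.04  1.91  0.01  0.93 -2.64]
ring -0.6 [ 0.25  0.3  -0.13  1.91  0.05  0.94 -2.07]
ring 0.0 [ 0.34  0.3  -0.23  1.91  0.08  0.94 -1.51]
ring 0.6 [ 0.41  0.31 -0.32  1.91  0.12  0.95 -0.94]
ring 1.2 [ 0.48  0.32 -0.4   1.9   0.15  0.95 -0.36]
ring 1.8 [ 0.55  0.33 -0.49  1.9   0.18  0.96  0.
[... 684 characters left out ...]
.96 -0.21]
stand low 3.0 [ 0.29  0.67 -1.02  1.9   0.69  0.97  0.37]
ring low -3.0 [ 0.6   0.54 -0.57  1.99  0.43  0.73  1.48]
ring low -2.4 [ 1.    0.8  -1.16  1.98  0.9   1.    1.71]
ring low -1.8 [-0.71  0.99  1.26  2.02 -1.13  1.08 -2.27]
ring low -1.2 [ 0.09  0.48  0.06  2.   -0.04  0.66 -2.59]
ring low -0.6 [ 0.18  0.48 -0.05  2.    0.04  0.66 -2.06]
ring low 0.0 [ 0.29  0.49 -0.18  1.99  0.14  0.67 -1.55]
ring low 0.6 [ 0.37  0.49 -0.28  1.99  0.21  0.68 -1.01]
ring low 1.2 [ 0.43  0.5  -0.36  1.99  0.27  0.69 -0.47]
ring low 1.8 [ 0.5   0.52 -0.45  1.99  0.33  0.71  0.08]
ring low 2.4 [ 0.57  0.53 -0.53  1.99  0.4   0.73  0.63]
ring low 3.0 [ 0.56  0.53 -0.52  1.99  0.39  0.72  1.23]
```

```bash
python3 - <<'E'
from h import *
import pickle
C={}
move_to([516,220,200],down(2.8))
c=read_camera("wrist"); save(c,"w_stand"); C["stand"]=c; print(get_state()["clock"],get_state()["q"].round(2))
move_to([524,-118,140],down(3.0))
c=read_camera("wrist"); save(c,"w_ring"); C["ring"]=c; print(get_state()["clock"],get_state()["q"].round(2))
pickle.dump(C,open("c1.pkl","wb"))
E
```

```text
3.1833 [ 0.32  0.42 -1.02  1.77  0.39  1.17  0.41]
4.525 [ 0.95  0.45 -1.03  1.89  0.45  1.05  1.17]
```

View pics/w_stand.png

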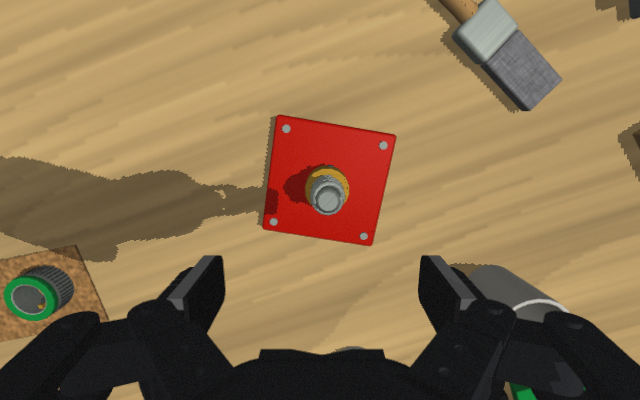

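View pics/w_ring.png

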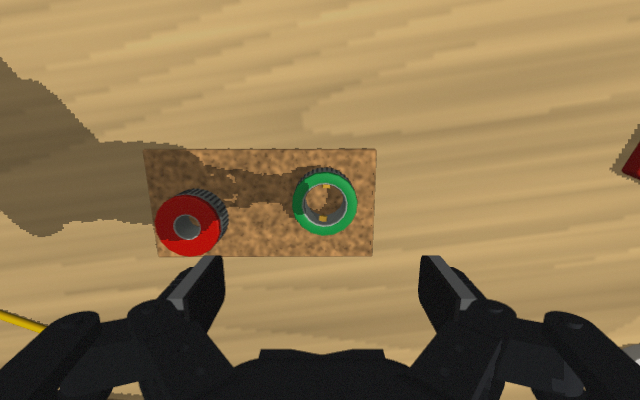

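In the stand view the board is at about (330,180), the stud tip at (328,199) and the collar behind it. In the ring view the green ring is at (325,202) with its lugs at (325,185) and (323,219), and the red ring is at (190,226).

```bash
python3 - <<'E'
from h import *
import pickle
C=pickle.load(open("c1.pkl","rb")); T=pickle.load(open("c0.pkl","rb"))
c=C["ring"]
for col in("green","red"):
  for k in blobs(mask(c,col),300):
    e=cv2.fitEllipse(k); print(col,e)
    for z in(30,33,36): 
        p=onz(c,e[0],z); print(z,p.round(1))
    f=K(c)[0,0]; 
# mat thickness cue: ring diameter at z
    hull=k[:,0,:].astype(float)
    P=np.array([onz(c,h,33) for h in hull])[:,:2]; (x,y),r=cv2.minEnclosingCircle(P.astype(np.float32)); print("circle at z33",x,y,2*r)
for nm,c in(("w",C["stand"]),("top",T["top"]),("side",T["side"])):
  m=mask(c,"red",120,30)
  k=max(blobs(m),key=cv2.contourArea)
  # wanted: blob near stand
  k=min(blobs(m,200),key=lambda q:np.linalg.norm(np.array(cv2.minEnclosingCircle(q)[0])-proj(c,[516,220,18])))
  h=cv2.convexHull(k); P=np.array([onz(c,q[0].astype(float),18)[:2] for q in h],np.float32)
  print(nm,cv2.minAreaRect(P), "tip pred",proj(c,[516,220,87]))
im=C["stand"]["frame"][130:250,260:400,::-1]; cv2.imwrite("pics/z_stand.png",cv2.resize(im,None,fx=5,fy=5,interpolation=cv2.INTER_CUBIC))
im=T["side"]["frame"][145:210,250:325,::-1]; cv2.imwrite("pics/z_side.png",cv2.resize(im,None,fx=8,fy=8,interpolation=cv2.INTER_CUBIC))
E
```

```text
green ((324.1708068847656, 202.93850708007812), (62.496849060058594, 63.60300064086914), 91.84365844726562)
30 [ 525.6 -114.    30. ]
33 [ 524.8 -113.9   33. ]
36 [ 524.  -113.9   36. ]
circle at z33 525.54833984375 -114.06548309326172 52.57054138183594
red ((187.6564178466797, 225.02784729003906), (59.607177734375, 66.20939636230469), 114.8775863647461)
30 [ 528.5 -227.5   30. ]
33 [ 527.7 -226.1   33. ]
36 [ 526.9 -224.6   36. ]
circle at z33 528.191650390625 -226.14309692382812 53.844879150390625
red ((632.7962036132812, 164.60577392578125), (16.21306037902832, 36.097434997558594), 11.73974609375)
30 [528.7 127.1  30. ]
33 [527.8 124.3  33. ]
36 [527.  121.5  36. ]
circle at z33 525.4801025390625 128.55787658691406 27.579931259155273
w ((517.1913452148438, 223.981201171875), (118.50182342529297, 118.44917297363281), 60.724891662597656) tip pred [322.39716556 200.467582  ]
top ((516.6945190429688, 219.99278259277344), (120.10760498046875, 118.88134002685547), 60.86592483520508) tip pred [243.42252055 237.79307807]
side ((516.3868408203125, 207.57339477539062), (138.4819793701172, 127.29440307617188), 59.951690673828125) tip pred [286.04112395 160.11634824]
```

View pics/z_stand.png

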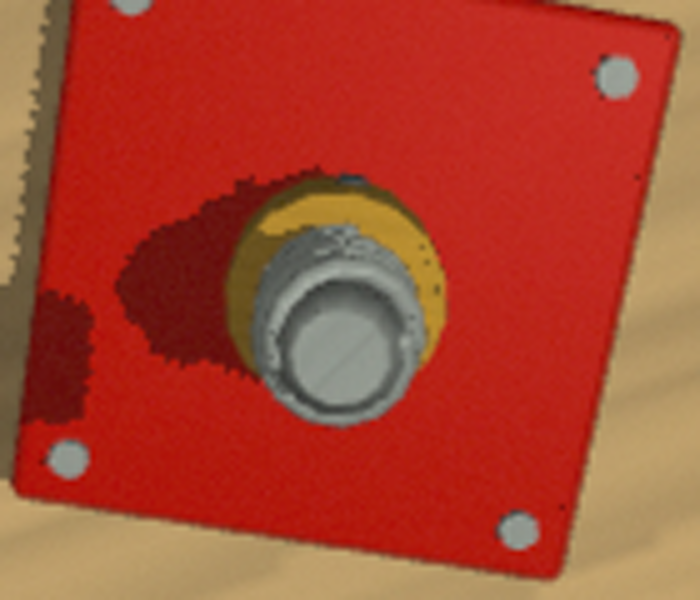

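View pics/z_side.png

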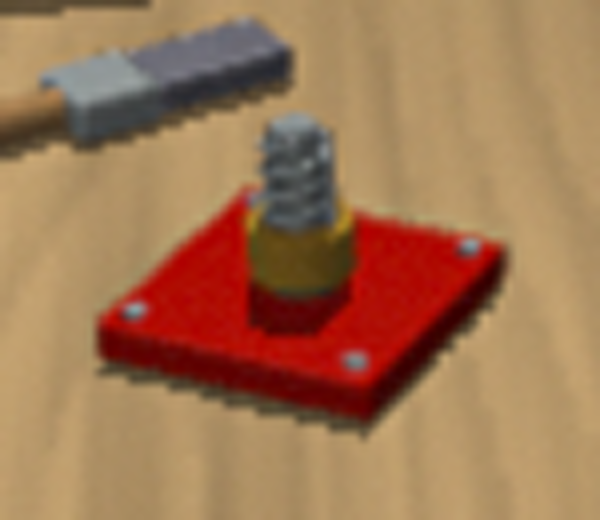

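```bash
python3 - <<'E'
from h import *
import pickle
C=pickle.load(open("c1.pkl","rb"))
s=get_state(); q=np.array(s["q"]); q[6]-=np.pi; y0=yawnow(s); print(s["position"],y0)
movej(list(q)); s=get_state(); y1=yawnow(s)
c=read_camera("wrist"); save(c,"w_ring2"); C["ring2"]=c; print(s["clock"],s["position"],y1)
pickle.dump(C,open("c1.pkl","wb"))
for n in("ring","ring2"):
  c=C[n]
  for col in("green","red"):
    for k in blobs(mask(c,col),300):
      P=np.array([onz(c,h,33) for h in k[:,0,:].astype(float)])[:,:2]; (x,y),r=cv2.minEnclosingCircle(P.astype(np.float32)); print(n,col,x,y,2*r,onz(c,cv2.fitEllipse(k)[0],33).round(1))
E
```

```text
[ 524.67281354 -116.05741208  140.54913423] 3.002762331853909
7.175 [ 524.69895166 -116.00228944  140.5588462 ] -0.138523375268685
ring green 525.54833984375 -114.06548309326172 52.57054138183594 [ 524.8 -113.9   33. ]
ring red 528.191650390625 -226.14309692382812 53.844879150390625 [ 527.7 -226.1   33. ]
ring red 525.4801025390625 128.55787658691406 27.579931259155273 [527.8 124.3  33. ]
ring2 green 526.6188354492188 -114.08570861816406 52.530696868896484 [ 527.2 -114.1   33. ]
ring2 red 501.66448974609375 154.01600646972656 119.5234603881836 [521.1 140.3  33. ]
ring2 red 529.2062377929688 -226.2476348876953 53.5356559753418 [ 529.9 -226.4   33. ]
```

View pics/w_ring2.png

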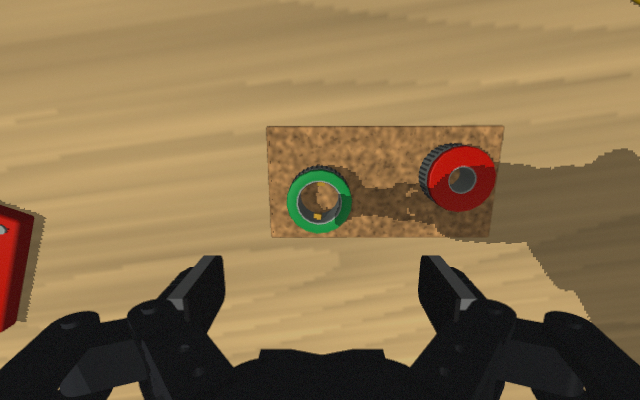

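```bash
python3 - <<'E'
from h import *
import pickle
C=pickle.load(open("c1.pkl","rb")); T=pickle.load(open("c0.pkl","rb"))
c=C["stand"]
ct=np.array([66.76,.15,-142.58])  # cam in tool
tl=np.array([[0,.964565,.263845],[1,0,0],[0,.263845,-.964565]])
for n in C:
  Rt=att(C[n])@tl.T; print(n,"tool from cam",(C[n]["position"]-Rt@ct).round(2))
print("tip",onz(c,(327.9,199.9),87))
# collar far edge (visible): top of yellow ellipse at z_stand (340,185) ->
hs=cv2.cvtColor(c["frame"],cv2.COLOR_RGB2HSV)
m=cv2.inRange(hs,(15,100,40),(30,255,255)); m2=np.zeros_like(m); m2[150:230,290:365]=m[150:230,290:365]
ys,xs=np.nonzero(m2); print("yellow x",xs.min(),xs.max(),"y",ys.min(),ys.max())
for z in(40,45,50):
  a=onz(c,(xs.min(),187),z);b=onz(c,(xs.max()+1,187),z); print(z,"width",np.linalg.norm(a-b).round(1),"mid",((a+b)/2).round(1))
# side
c=T["side"]
f=lambda u,v:(250+u/8-.5+.06,145+v/8-.5+.06)
for X in((516.7,220),(517,222),(517.2,224)):
  print(X,"side tip pred",proj(c,[*X,87]),"meas",f(297,120))
  for z in(40,43,46,50):
     # front-left extremes of collar top circle
     pts=np.array([proj(c,[X[0]+21*np.cos(a),X[1]+21*np.sin(a),z]) for a in np.linspace(0,6.28,60)])
     print(z,"collar top ellipse u",pts[:,0].min().round(1),pts[:,0].max().round(1),"v",pts[:,1].min().round(1),pts[:,1].max().round(1), "bottom edge",proj(c,[X[0],X[1]-21,z-22]).round(1))
s=get_state(); print(s["position"],s["clock"])
E
```

```text
stand tool from cam [516.57 218.67 199.97]
ring tool from cam [ 524.66 -116.56  140.65]
ring2 tool from cam [ 524.76 -115.88  140.73]
tip [517.06044754 224.36953037  87.        ]
yellow x 305 348 y 166 204
40 width 41.9 mid [516.5 224.7  40. ]
45 width 41.2 mid [515.4 224.9  45. ]
50 width 40.5 mid [514.4 225.2  50. ]
(516.7, 220) side tip pred [286.27253032 160.10495923] meas (286.685, 159.56)
40 collar top ellipse u 280.3 293.9 v 170.4 177.1 bottom edge [287.6 183.3]
43 collar top ellipse u 280.2 293.9 v 169.6 176.2 bottom edge [287.6 182.5]
46 collar top ellipse u 280.2 293.8 v 168.7 175.3 bottom edge [287.5 181.6]
50 collar top ellipse u 280.1 293.8 v 167.6 174.2 bottom edge [287.4 180.5]
(517, 222) side tip pred [286.36208553 159.79663572] meas (286.685, 159.56)
40 collar top ellipse u 280.4 294.0 v 170.1 176.7 bottom edge [287.7 183. ]
43 collar top ellipse u 280.3 294.0 v 169.3 175.9 bottom edge [287.6 182.1]
46 collar top ellipse u 280.3 293.9 v 168.4 175.0 bottom edge [287.6 181.3]
50 collar top ellipse u 280.2 293.9 v 167.3 173.9 bottom edge [287.5 180.1]
(517.2, 224) side tip pred [286.41844899 159.49066604] meas (286.685, 159.56)
40 collar top ellipse u 280.5 294.1 v 169.8 176.4 bottom edge [287.8 182.6]
43 collar top ellipse u 280.4 294.0 v 169.0 175.6 bottom edge [287.7 181.8]
46 collar top ellipse u 280.3 294.0 v 168.1 174.7 bottom edge [287.7 180.9]
50 collar top ellipse u 280.3 293.9 v 167.0 173.5 bottom edge [287.6 179.8]
[ 524.67632619 -115.9984476   140.53485615] 7.225
```

```bash
python3 - <<'E'
from h import *
o=down(yawnow())
servo_line([526,-114.1,60],o); sleep(.2); s=get_state(); print(s["clock"],s["position"].round(2),s["wrist_force"].round(2))
e=np.array([526,-114.1,60])-s["position"]; e[2]=0
tgt=np.array([526,-114.1,3])+e
print(servo_line(list(tgt),o,guard=8)); sleep(.2); s=get_state(); print(s["clock"],s["position"].round(2),s["wrist_force"].round(2))
set_gripper(48,30); sleep(.1); s=get_state(); print(s["clock"],s["position"].round(2),s["wrist_force"].round(2),s["moment"].round(2),s["opening"])
E
```

```text
8.1083 [ 526.84 -114.26   61.03] [ 0.46 -0.76 -0.42]
False
8.8417 [ 526.1  -114.04    4.05] [-0.14  0.3   0.37]
9.35 [ 525.38 -113.97    3.58] [-2.4  -0.87  5.21] [0.1  0.34 0.07] 51.625594515936825
```

```bash
python3 - <<'E'
from h import *
s=get_state(); p=s["position"]; o=down(yawnow())
servo_line([p[0],p[1],140],o); s=get_state(); print(s["clock"],s["position"].round(1),s["wrist_force"].round(2),s["opening"])
q=np.array(inverse_kinematics([517,224.2,140],down(2.8))); print(q.round(2)); 
q[6]+=2.6-q[6]
movej(list(q)); sleep(.2); s=get_state(); print(s["clock"],s["q"].round(2),s["position"].round(2),yawnow(s),s["wrist_force"].round(2),s["moment"].round(2),s["opening"])
for n in("wrist","side"):
  c=read_camera(n); save(c,n+"_over")
  if n=="side":
    im=c["frame"][80:230,200:400,::-1]; cv2.imwrite("pics/z_side_over.png",cv2.resize(im,None,fx=4,fy=4))
E
```

```text
10.4167 [ 524.4 -114.1  139. ] [-0.49  0.66 -3.01] 51.5125580633433
[ 0.47  0.71 -1.36  1.82  0.74  1.24  0.12]
14.4083 [ 0.47  0.71 -1.36  1.82  0.74  1.24  2.6 ] [517.04 224.09 139.98] -0.9985156158681947 [ 0.69 -0.01 -2.06] [ 0.   -0.05  0.  ] 51.98749046507367
```

View pics/wrist_over.png

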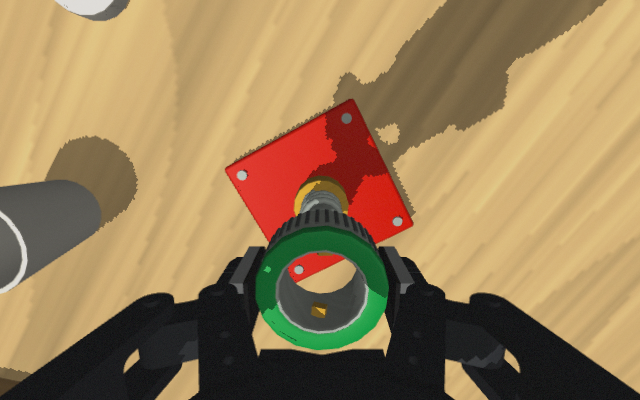

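View pics/z_side_over.png

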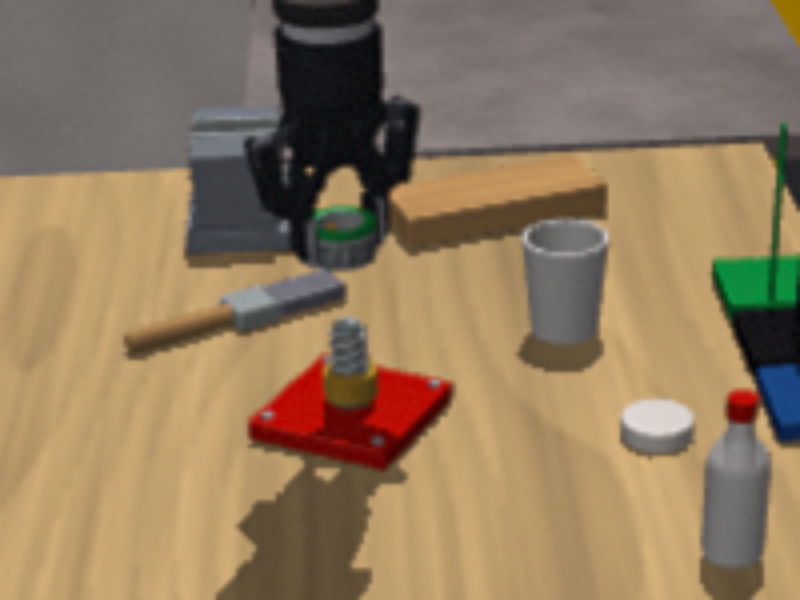

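```bash
cat > m.py <<'E'
from h import *
import sys
c=read_camera("wrist"); s=get_state()
k=max([b for b in blobs(mask(c,"green"),800)],key=cv2.contourArea); h=cv2.convexHull(k)
for z in(167,170,173):
    P=np.array([onz(c,q[0].astype(float),z)[:2] for q in h],np.float32); (x,y),r=cv2.minEnclosingCircle(P); print("ring",z,x,y,2*r)
m=mask(c,"red",120,30); b=np.vstack(blobs(m,100)); h=cv2.convexHull(b)
P=np.array([onz(c,q[0].astype(float),18)[:2] for q in h],np.float32); print("board",cv2.minAreaRect(P))
for px in((242,175),(346.5,118),(397.5,221),(298.5,270)): print(onz(c,px,19).round(1))
print(s["position"],s["clock"])
E
python3 m.py
```

```text
ring 167 516.972900390625 224.2116241455078 54.88636779785156
ring 170 517.9133911132812 222.7501678466797 53.46364974975586
ring 173 518.8538818359375 221.28875732421875 52.040977478027344
board ((518.2778930664062, 223.12353515625), (118.17630004882812, 118.58714294433594), 60.754051208496094)
[582.9 242.3  19. ]
[536.  158.3  19. ]
[452.  205.2  19. ]
[498.9 290.   19. ]
[517.02381785 224.14949404 139.99987472] 14.5583
```

```bash
python3 - <<'E'
from h import *
o=down(yawnow())
X=np.array([517.4,223.8])
print(servo_line([*X,95],o,guard=15)); 
s=get_state(); print(s["clock"],s["position"].round(2),s["wrist_force"].round(2),s["moment"].round(3))
print(servo_line([*X,52],o,max_speed=22,guard=6)); 
s=get_state(); print(s["clock"],s["position"].round(2),s["q"][6],s["wrist_force"].round(2),s["moment"].round(3),s["opening"])
sleep(.15); s=get_state(); print(s["position"].round(2),s["wrist_force"].round(2))
c=read_camera("side"); im=c["frame"][80:230,200:400,::-1]; cv2.imwrite("pics/z_side_on.png",cv2.resize(im,None,fx=4,fy=4))
E
```

```text
False
15.0083 [517.17 223.89  94.77] [ 0.25  0.89 -2.11] [0.059 0.004 0.033]
True
16.4833 [517.41 223.75  58.88] 2.5303062297873544 [ 0.03 -0.82  4.76] [-0.063  0.153 -0.001] 51.6541752095973
[517.46 223.74  58.87] [ 0.54 -0.99  6.53]
```

View pics/z_side_on.png

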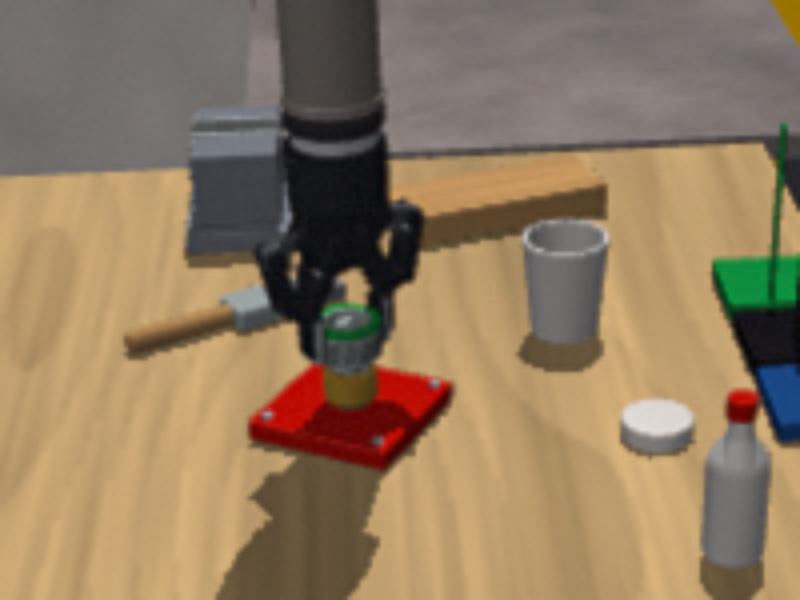

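```bash
cat > screw.py <<'E'
from h import *
import json,sys
def run(n,step,mzstop,st,follow=True,f_hi=6.,f_lo=-8.):
    for i in range(n):
        st["yaw"]-=step
        if follow: st["z"]-=step*20/(2*np.pi)
        servo_line([st["x"],st["y"],st["z"]],down(st["yaw"]),max_speed=60)
        s=get_state(); f=s["wrist_force"]; mz=s["moment"][2]
        print(i,round(s["clock"],2),"q7 %.2f yaw %.3f/%.3f zc %.2f z %.2f"%(s["q"][6],yawnow(s),st["yaw"],st["z"],s["position"][2]),"F",f.round(1),"Mz %.3f"%mz,"op %.2f"%s["opening"])
        json.dump(st,open("st.json","w"))
        if mz>mzstop or abs(f[2])>25 or s["q"][6]<-2.7: print("STOP"); return True
        if f[2]>f_hi: st["z"]+=min(.8,(f[2]-2)*.08)
        elif f[2]<f_lo: st["z"]-=min(.8,(-f[2]-2)*.08)
    return False
E
python3 - <<'E'
from screw import *
s=get_state()
set_gripper(48,20); s=get_state(); print(s["wrist_force"].round(2),s["moment"].round(3),s["opening"])
st=dict(x=517.4,y=223.8,z=float(s["position"][2]),yaw=float(yawnow(s)))
run(5,.15,.15,st)
E
```

```text
[-0.52 -0.56  5.97] [-0.079  0.065 -0.011] 51.79132870898661
0 17.2 q7 2.40 yaw -1.146/-1.149 zc 58.39 z 58.56 F [0.2 0.8 0.7] Mz 0.012 op 51.57
1 17.5 q7 2.27 yaw -1.295/-1.299 zc 57.91 z 58.07 F [0.1 0.7 0.2] Mz -0.027 op 51.93
2 17.8 q7 2.13 yaw -1.444/-1.449 zc 57.43 z 57.60 F [-0.8  0.5  0.9] Mz -0.032 op 52.12
3 18.1 q7 2.00 yaw -1.594/-1.599 zc 56.95 z 57.10 F [-0.8  1.3  1.6] Mz 0.054 op 51.71
4 18.4 q7 1.87 yaw -1.744/-1.749 zc 56.48 z 56.61 F [-0.7  0.7  1.7] Mz -0.028 op 51.81
```

```bash
python3 - <<'E'
from screw import *
st=json.load(open("st.json"))
run(14,.15,.1,st,f_hi=5)
E
```

```text
0 18.7 q7 1.74 yaw -1.894/-1.899 zc 56.00 z 56.11 F [-0.1  1.   1.9] Mz 0.004 op 51.50
1 19.0 q7 1.61 yaw -2.044/-2.049 zc 55.52 z 55.59 F [-0.8  0.8  2.7] Mz 0.033 op 52.16
2 19.3 q7 1.48 yaw -2.194/-2.199 zc 55.04 z 55.09 F [-1.2  1.7  3.4] Mz 0.001 op 51.83
3 19.6 q7 1.35 yaw -2.344/-2.349 zc 54.57 z 54.60 F [-1.2  0.   3. ] Mz -0.031 op 51.55
4 19.9 q7 1.22 yaw -2.494/-2.499 zc 54.09 z 54.11 F [-0.   0.6  2.7] Mz -0.003 op 51.72
5 20.2 q7 1.09 yaw -2.644/-2.649 zc 53.61 z 53.64 F [-1.2  0.7  2.2] Mz -0.004 op 51.82
6 20.5 q7 0.95 yaw -2.794/-2.799 zc 53.13 z 53.17 F [0.5 2.2 3.2] Mz -0.037 op 51.61
7 20.8 q7 0.82 yaw -2.944/-2.949 zc 52.66 z 52.61 F [-0.   0.8  2.4] Mz -0.006 op 51.93
8 21.1 q7 0.69 yaw -3.094/-3.099 zc 52.18 z 52.14 F [-0.2  1.6  1.7] Mz -0.047 op 51.39
9 21.4 q7 0.56 yaw 3.039/-3.249 zc 51.70 z 51.65 F [0.5 1.2 2.6] Mz -0.010 op 51.76
10 21.7 q7 0.43 yaw 2.889/-3.399 zc 51.22 z 51.15 F [0.1 1.6 3.1] Mz -0.048 op 51.33
11 22.0 q7 0.30 yaw 2.739/-3.549 zc 50.75 z 50.75 F [0.1 0.6 1.7] Mz 0.005 op 52.00
12 22.3 q7 0.17 yaw 2.589/-3.699 zc 50.27 z 50.19 F [ 0.5 -0.6  2.8] Mz -0.078 op 51.87
13 22.6 q7 0.04 yaw 2.439/-3.849 zc 49.79 z 49.67 F [-0.2  0.6  3.5] Mz -0.028 op 51.62
```

```bash
python3 - <<'E'
from screw import *
st=json.load(open("st.json"))
for i in range(14):
    if run(1,.1,.1,st,f_hi=50,f_lo=-50): break
    if get_state()["wrist_force"][2]>9: print("landed?");break
E
```

```text
0 22.85 q7 -0.05 yaw 2.339/-3.949 zc 49.47 z 49.39 F [-1.1  0.6  3.3] Mz -0.047 op 51.72
0 23.1 q7 -0.13 yaw 2.239/-4.049 zc 49.15 z 49.09 F [-0.5  0.7  2.8] Mz -0.098 op 51.60
0 23.35 q7 -0.22 yaw 2.139/-4.149 zc 48.84 z 48.76 F [-0.2  0.8  2.2] Mz -0.062 op 51.95
0 23.6 q7 -0.31 yaw 2.039/-4.249 zc 48.52 z 48.46 F [-1.3  1.2  2.6] Mz -0.071 op 51.87
0 23.85 q7 -0.40 yaw 1.939/-4.349 zc 48.20 z 48.16 F [1.2 1.4 1.8] Mz -0.087 op 51.64
0 24.1 q7 -0.48 yaw 1.839/-4.449 zc 47.88 z 47.90 F [0.2 1.4 0.8] Mz -0.091 op 51.95
0 24.35 q7 -0.57 yaw 1.739/-4.549 zc 47.56 z 47.58 F [-0.2  1.1  1. ] Mz -0.046 op 52.02
0 24.6 q7 -0.66 yaw 1.639/-4.649 zc 47.25 z 47.26 F [1.4 0.6 1. ] Mz -0.027 op 51.91
0 24.85 q7 -0.75 yaw 1.539/-4.749 zc 46.93 z 46.96 F [ 0.4 -0.7  2.3] Mz -0.002 op 51.63
0 25.1 q7 -0.84 yaw 1.439/-4.849 zc 46.61 z 46.65 F [0.7 1.1 1.6] Mz -0.054 op 51.65
0 25.35 q7 -0.92 yaw 1.339/-4.949 zc 46.29 z 46.32 F [0.4 0.6 2.6] Mz -0.028 op 51.85
0 25.6 q7 -1.01 yaw 1.239/-5.049 zc 45.97 z 45.99 F [-0.7  0.6  1.3] Mz -0.012 op 51.79
0 25.85 q7 -1.10 yaw 1.139/-5.149 zc 45.65 z 45.69 F [ 1.4 -0.2  2.5] Mz -0.026 op 51.53
0 26.1 q7 -1.19 yaw 1.039/-5.249 zc 45.34 z 45.66 F [-0.6 -0.1  5.2] Mz -0.063 op 51.83
```

```bash
python3 - <<'E'
from screw import *
st=json.load(open("st.json"))
run(2,.1,.1,st,f_hi=50,f_lo=-50)
print("hold z")
for i in range(14):
    if run(1,.05,.15,st,follow=False,f_hi=50,f_lo=-50): break
E
```

```text
0 26.35 q7 -1.27 yaw 0.938/-5.349 zc 45.02 z 45.66 F [-0.8 -1.   6. ] Mz -0.056 op 51.58
1 26.6 q7 -1.36 yaw 0.838/-5.449 zc 44.70 z 45.59 F [-0.9 -0.6  7.8] Mz -0.126 op 51.73
hold z
0 26.85 q7 -1.40 yaw 0.788/-5.499 zc 44.70 z 45.64 F [-1.   0.3  8.9] Mz -0.105 op 51.83
0 27.1 q7 -1.45 yaw 0.738/-5.549 zc 44.70 z 45.60 F [-0.4  0.3  7.8] Mz -0.092 op 51.81
0 27.35 q7 -1.49 yaw 0.688/-5.599 zc 44.70 z 45.61 F [ 0.2 -0.5  7.7] Mz -0.066 op 51.55
0 27.6 q7 -1.54 yaw 0.638/-5.649 zc 44.70 z 45.62 F [-0.8  0.4  7.6] Mz -0.066 op 51.76
0 27.85 q7 -1.58 yaw 0.588/-5.699 zc 44.70 z 45.64 F [-0.5  0.6  7.5] Mz -0.153 op 51.34
0 28.1 q7 -1.62 yaw 0.538/-5.749 zc 44.70 z 45.61 F [-0.6 -0.   7.6] Mz -0.173 op 51.67
0 28.35 q7 -1.67 yaw 0.487/-5.799 zc 44.70 z 45.58 F [ 0.2 -1.1  7.7] Mz -0.106 op 51.37
0 28.6 q7 -1.71 yaw 0.438/-5.849 zc 44.70 z 45.59 F [ 0.4 -1.1  8.3] Mz -0.117 op 51.62
0 28.85 q7 -1.75 yaw 0.388/-5.899 zc 44.70 z 45.60 F [ 1.4 -1.4  7.2] Mz -0.035 op 51.81
0 29.1 q7 -1.80 yaw 0.338/-5.949 zc 44.70 z 45.61 F [ 0.5 -2.5  7.1] Mz 0.051 op 51.56
0 29.35 q7 -1.84 yaw 0.288/-5.999 zc 44.70 z 45.60 F [ 1.1 -3.5  9. ] Mz 0.115 op 51.79
0 29.6 q7 -1.88 yaw 0.238/-6.049 zc 44.70 z 45.56 F [ 1.5 -3.5  8.7] Mz 0.202 op 51.41
STOP
```

```bash
python3 - <<'E'
from screw import *
st=json.load(open("st.json"))
for i in range(2):
    if run(1,.03,.26,st,follow=False,f_hi=50,f_lo=-50): break
for i in range(3):
    sleep(.1); s=get_state(); print(s["moment"].round(3),s["wrist_force"].round(1),yawnow(s))
E
```

```text
0 29.85 q7 -1.91 yaw 0.210/-6.079 zc 44.70 z 45.59 F [ 0.7 -4.2  9.3] Mz 0.626 op 51.68
STOP
[-0.474 -0.083  0.581] [-0.3 -3.8  8.9] 0.21016157903585636
[-0.436 -0.056  0.573] [ 0.4 -3.2  9.1] 0.21011346258995975
[-0.398 -0.042  0.539] [-0.3 -2.9  9.3] 0.2101023970849684
```

The moment jumped to about 0.6 N·m on a 0.03 rad step, which is above the target and at the edge of too tight. I'll back off in small steps and nip it up again more finely.

```bash
python3 - <<'E'
from screw import *
st=json.load(open("st.json"))
for i in range(7):
    run(1,-.02,.9,st,follow=False,f_hi=50,f_lo=-50); sleep(.15); s=get_state(); print("   ",s["moment"].round(3))
    if s["moment"][2]<-.3: break
E
```

```text
0 30.4 q7 -1.89 yaw 0.227/-6.059 zc 44.70 z 45.57 F [-0.4 -2.7  9.1] Mz -0.108 op 51.99
    [-0.392 -0.074 -0.101]
0 30.8 q7 -1.88 yaw 0.246/-6.039 zc 44.70 z 45.60 F [-0.  -2.6  7.4] Mz -0.238 op 52.04
    [-0.381 -0.03  -0.221]
0 31.2 q7 -1.86 yaw 0.266/-6.019 zc 44.70 z 45.56 F [ 1.4 -2.   7.6] Mz -0.255 op 51.55
    [-0.3   -0.061 -0.24 ]
0 31.6 q7 -1.84 yaw 0.286/-5.999 zc 44.70 z 45.56 F [ 0.6 -1.3  8.7] Mz -0.367 op 51.90
    [-0.223 -0.079 -0.304]
```

```bash
python3 - <<'E'
from screw import *
st=json.load(open("st.json"))
for i in range(12):
    if run(1,.01,.34,st,follow=False,f_hi=50,f_lo=-50): break
for i in range(3):
    sleep(.15); s=get_state(); print("   ",s["moment"].round(3))
E
```

```text
0 32.0 q7 -1.85 yaw 0.279/-6.009 zc 44.70 z 45.55 F [ 0.5 -2.9  8. ] Mz 0.314 op 51.63
0 32.25 q7 -1.86 yaw 0.270/-6.019 zc 44.70 z 45.57 F [-0.1 -2.4  7.4] Mz 0.529 op 51.51
STOP
    [-0.312 -0.13   0.558]
    [-0.312 -0.082  0.521]
    [-0.305 -0.023  0.555]
```

```bash
python3 - <<'E'
from screw import *
st=json.load(open("st.json"))
for i in range(9):
    if i>=2: st["z"]=min(45.3,st["z"]+.2)
    run(1,-.03,.9,st,follow=False,f_hi=50,f_lo=-50)
c=read_camera("wrist"); save(c,"w_scr")
E
```

```text
0 32.95 q7 -1.83 yaw 0.297/-5.989 zc 44.70 z 45.59 F [ 0.2 -1.7  7.3] Mz -0.096 op 51.70
0 33.2 q7 -1.81 yaw 0.327/-5.959 zc 44.70 z 45.58 F [ 0.7 -1.4  6.9] Mz -0.108 op 51.67
0 33.45 q7 -1.78 yaw 0.358/-5.929 zc 44.90 z 45.58 F [1.4 0.  6.2] Mz -0.009 op 51.85
0 33.7 q7 -1.76 yaw 0.387/-5.899 zc 45.10 z 45.59 F [ 1.8 -0.5  5.9] Mz 0.074 op 51.70
0 33.95 q7 -1.73 yaw 0.416/-5.869 zc 45.30 z 45.61 F [ 3.3 -0.1  3.8] Mz 0.100 op 51.37
0 34.2 q7 -1.70 yaw 0.445/-5.839 zc 45.30 z 45.61 F [3.  1.6 3.5] Mz -0.007 op 51.46
0 34.45 q7 -1.68 yaw 0.474/-5.809 zc 45.30 z 45.62 F [3.9 1.7 4.4] Mz 0.049 op 51.52
0 34.7 q7 -1.65 yaw 0.505/-5.779 zc 45.30 z 45.62 F [5.3 2.  5.1] Mz 0.062 op 51.98
0 34.95 q7 -1.63 yaw 0.535/-5.749 zc 45.30 z 45.63 F [4.1 2.  4.6] Mz 0.084 op 52.08
```

View pics/w_scr.png

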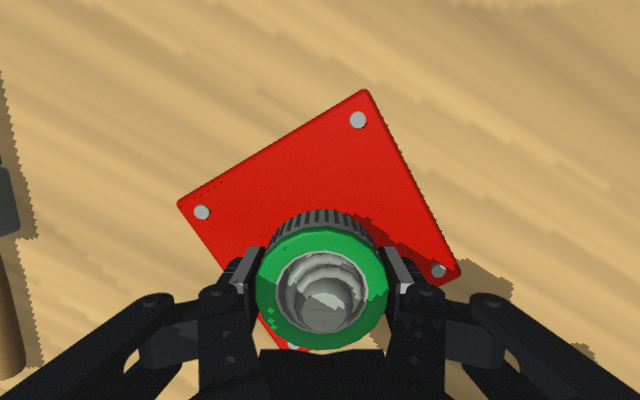

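```bash
python3 - <<'E'
from screw import *
st=json.load(open("st.json"))
for i in range(6): 
    if run(1,.03,.2,st,follow=False,f_hi=50,f_lo=-50): break
for i in range(12):
    if run(1,.012,.27,st,follow=False,f_hi=50,f_lo=-50): break
for i in range(3):
    sleep(.1); s=get_state(); print("   ",s["moment"].round(3))
E
```

```text
0 35.25 q7 -1.65 yaw 0.504/-5.779 zc 45.30 z 45.62 F [5.4 1.7 5.3] Mz 0.029 op 51.98
0 35.5 q7 -1.68 yaw 0.475/-5.809 zc 45.30 z 45.59 F [4.5 0.4 5.5] Mz 0.095 op 51.69
0 35.75 q7 -1.70 yaw 0.445/-5.839 zc 45.30 z 45.58 F [4.5 0.6 4.2] Mz 0.155 op 51.70
0 36.0 q7 -1.73 yaw 0.415/-5.869 zc 45.30 z 45.60 F [ 4.4 -0.7  5.4] Mz 0.216 op 51.79
STOP
0 36.25 q7 -1.74 yaw 0.404/-5.881 zc 45.30 z 45.60 F [4.4 0.4 5.6] Mz 0.426 op 51.96
STOP
    [ 0.211 -0.896  0.485]
    [ 0.225 -0.901  0.428]
    [ 0.212 -0.885  0.437]
```

```bash
python3 - <<'E'
from screw import *
st=json.load(open("st.json"))
set_gripper(80); s=get_state(); print(s["clock"],s["position"].round(2),s["wrist_force"].round(2),s["moment"].round(3),s["opening"])
c=read_camera("wrist"); save(c,"w_open1"); c=read_camera("side"); im=c["frame"][120:220,230:350,::-1]; cv2.imwrite("pics/z_side_open.png",cv2.resize(im,None,fx=6,fy=6))
E
```

```text
36.9417 [516.   223.23  44.42] [ 0.29  0.27 -0.25] [-0.043 -0.047  0.072] 79.90063361911548
```

View pics/w_open1.png

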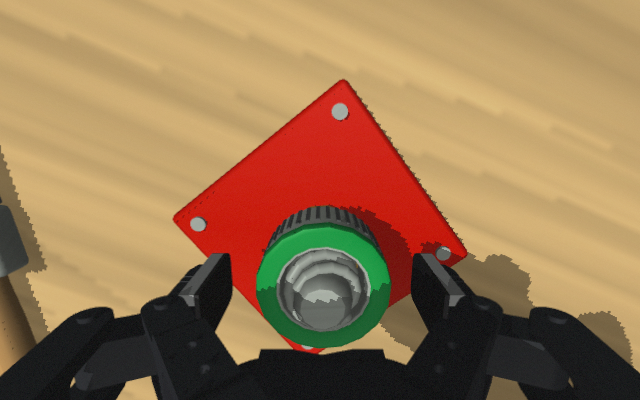

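View pics/z_side_open.png

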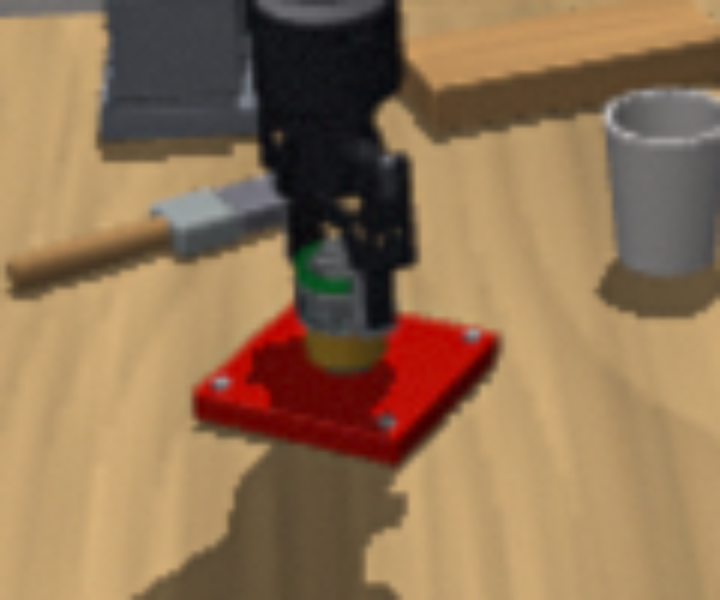

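```bash
python3 - <<'E'
from screw import *
st=json.load(open("st.json"))
servo_line([517.5,224,45.6],down(st["yaw"])); sleep(.2); p=get_state()["position"]; print(p)
st["x"],st["y"],st["z"]=[float(v) for v in np.array([517.5,224,45.6])*2-p]
servo_line([st["x"],st["y"],st["z"]],down(st["yaw"])); sleep(.3); s=get_state(); print(s["clock"],s["position"].round(2),yawnow(s),"free Mz",s["moment"].round(3))
set_gripper(48,20); sleep(.2); s=get_state(); print(s["clock"],s["position"].round(2),yawnow(s),s["wrist_force"].round(1),s["moment"].round(3))
b=s["moment"][2]
for i in range(12):
    if run(1,.01,b+.25,st,follow=False,f_hi=50,f_lo=-50): break
for i in range(3):
    sleep(.1); s=get_state(); print("   ",s["moment"].round(3))
E
```

```text
[517.50820459 223.98970521  45.64807484]
38.0417 [517.49 224.01  45.56] 0.4025464519768235 free Mz [ 0.049  0.005 -0.028]
38.6 [517.78 223.3   45.82] 0.4023014692711337 [ 0.8 -3.1  3.9] [-0.789 -0.013  0.078]
0 38.85 q7 -1.75 yaw 0.393/-5.891 zc 45.55 z 45.85 F [-0.  -4.1  4.6] Mz 0.385 op 52.06
STOP
    [-0.908 -0.036  0.416]
    [-0.939 -0.021  0.448]
    [-0.966 -0.048  0.419]
```

```bash
python3 - <<'E'
from screw import *
st=json.load(open("st.json"))
run(1,-.01,.9,st,follow=False,f_hi=50,f_lo=-50)
set_gripper(85); s=get_state(); p=s["position"]; print(s["clock"],p.round(2),s["wrist_force"].round(2))
print(servo_line([p[0],p[1],150],down(st["yaw"]),max_speed=120,guard=10))
servo_line([p[0],p[1],200],down(st["yaw"])); sleep(.2)
s=get_state(); print(s["clock"],s["wrist_force"].round(2),s["opening"])
c=read_camera("wrist"); save(c,"w_end")
k=max(blobs(mask(c,"green"),300),key=cv2.contourArea); h=cv2.convexHull(k)
for z in(72,75,78,81):
    P=np.array([onz(c,q[0].astype(float),z)[:2] for q in h],np.float32); (x,y),r=cv2.minEnclosingCircle(P); print("ring",z,x,y,2*r)
c=read_camera("top"); save(c,"top_end")
for k in blobs(mask(c,"red")): print(cv2.minEnclosingCircle(k))
c=read_camera("side"); save(c,"side_end"); im=c["frame"][145:210,250:325,::-1]; cv2.imwrite("pics/z_side_end.png",cv2.resize(im,None,fx=8,fy=8,interpolation=cv2.INTER_CUBIC))
E
```

```text
0 39.4 q7 -1.74 yaw 0.401/-5.881 zc 45.55 z 45.81 F [ 0.5 -3.   4.9] Mz -0.007 op 51.92
39.8333 [517.29 224.42  45.38] [-0.1   0.18 -0.48]
False
41.5333 [-0.13 -0.16  0.22] 85.02896702913591
ring 72 518.744384765625 223.6999969482422 52.995975494384766
ring 75 519.408447265625 223.99478149414062 52.40495681762695
ring 78 520.07275390625 224.28941345214844 51.81404113769531
ring 81 520.7368774414062 224.5841522216797 51.22312927246094
((393.47369384765625, 235.73684692382812), 8.649941444396973)
((256.3358154296875, 244.06716918945312), 20.399057388305664)
((242.5, 219.0), 6.576573371887207)
((315.29998779296875, 148.6999969482422), 3.7122504711151123)
((313.5, 122.5), 5.147915363311768)
```

View pics/w_end.png

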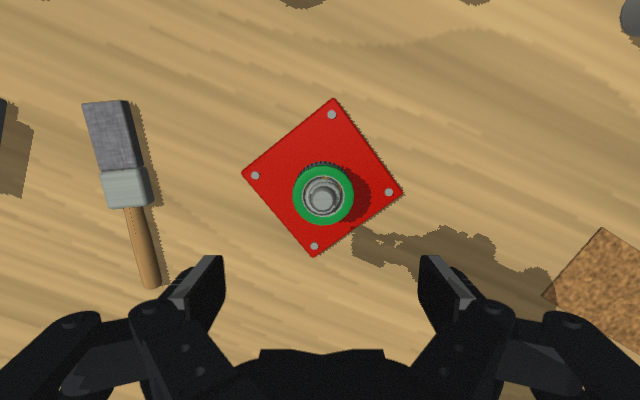

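View pics/z_side_end.png

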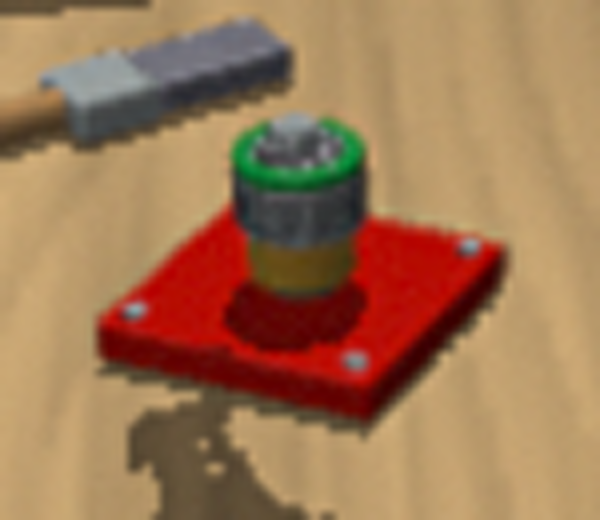

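The ring sits level on the collar in both views: at (323,195) in the wrist picture, and flush in the side crop. The gripper is clear, and the red ring is still at (393,236) in the top picture.

```bash
python3 -c "
from bench import *
print(finish_job(), get_state()['clock'])"
```

```text
the job is handed in; nothing more can be done
the job is handed in; nothing more can be done
```

The green-banded ring is screwed down snug on the brass collar and let go. I handed the job in just after 41.5 s on the robot's clock. How hard it presses on the collar could only be judged from the turning moment.

**What I did:** I gripped the ring on the mat, lowered it over the stud until it stopped on the thread, and turned it clockwise about 4.3 rad until it landed. I then nipped it up.

**What went wrong on the way:** The first tightening jumped to about 0.63 N·m on a 0.03 rad step, more than I intended. I backed the ring off about 0.25 rad until the moment fell to around zero, then retightened in smaller steps to about 0.43 N·m (0.07 N·m of that was sensor offset).

**Last checks:**
- **Tightness:** I released and re-gripped the ring, then turned it 0.01 rad. The moment rose straight from about 0.08 to 0.42 N·m, so the ring was already tight to roughly 0.35 N·m net, slightly above the 0.3 N·m aim and below 0.6.
- **Seating:** The final pictures show the ring level on the collar. The gripper was open and clear, with wrist force near zero.
- **Other objects:** The red-banded ring stayed within a pixel of its starting place in the top picture. I did not re-measure the other objects, but the gripper never went near them.

**Disagreements:**
- The top camera placed things about 3 to 4 mm off in y from the wrist camera. I used the wrist values, which the fit on the stud bore out.
- The retightened ring stiffened at a gripper angle 0.15 to 0.2 rad short of the first pass. I put that down to the ring shifting in the grip.

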